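# Float the sample stage and hold its lock bolt

### The job

Lay trim weights on the stage's floating pan until its pointer stands inside the grey float band of the scale. Then reach down into the slot behind the bracket, take the hidden lock bolt's hex head across its two upright flats and hold it firmly so that it cannot turn while a colleague tightens the nut on the other side: finish like that, still holding the head, with the pan floating freely. Do not turn the bolt, and leave the other things on the table where they are.

Things in the scene. Friction and masses are not known exactly. Their poses are not given: they have to be found in the camera images.
- stage: Spring-floated sample stage, fixed: dark base plate 280 x 280 x 12 mm with a floating pan on four springs, a white float scale, a grey angle bracket and a light grey readout box. Origin on the table, under the middle of the rear face of the bracket's upright. x points from the pan through the bracket to the readout box (away from the robot), y to the scale's side, z up.
- slot_mouth (a point): Middle of the top of the narrow slot behind the bracket, over the bolt head, 143 mm above the table, level with the bracket's top. Axes as stage. The slot is 44 mm wide along x: the bracket's upright (100 mm wide, 8 mm thick) stands 22 mm to -x, the readout box (150 mm wide, 105 mm tall) 22 mm to +x. Open above and at both ends; low gussets 42 mm to either side (y), 82 mm tall.
- float_pan (a joint): How far the pan has sunk, in m: 0 = top stop, grows downward, 0.032 = bottom stop. 0.026 puts the pointer on the long middle line of the scale's grey float band, which reaches from 0.022 to 0.030. The springs give 6.13 mm for every 100 g laid on the pan (160 N/m), well damped; the load already on it differs from time to time.
- loading_area (a point): Centre of the clear half of the pan's top, on its surface, where trim weights go; moves with the pan. Axes as stage. The clear area is 128 mm along x and 100 mm along y, within a 3 mm lip. The round sample chamber on the pan (76 mm across, 31 mm tall) has its axis 105 mm away along +y; the pan's slotted back plate stands 71 mm away along +x and rises 79 mm above the pan.
- pointer (a point): Tip of the thin pointer on the pan's edge, in front of the white float scale; moves with the pan.
- float_mark (a point): Long middle line of the 8 mm tall grey float band on the white scale: the pointer shall stand in that band. Fixed to the stage.
- bolt_head (a point): Centre of the lock bolt's steel hex head in the slot, 115 mm above the table, 28 mm below the bracket's top. Does not turn with the bolt. Axes as stage: x along the bolt, away from the bracket. Head 19 mm across flats, 8 mm thick, its near side 6 mm behind the bracket (two washers between), 30 mm free behind it. The nut is on the bracket's other side, over the pan: not to be held.
- lock_bolt (a joint): Turn of the lock bolt about bolt_head's x axis, in rad. 0 = two parallel flats stand upright, facing +y and -y; found at up to 0.2 either way. It turns with a drag of about 0.06 N m.
- weight_100a: Bare stainless cylinder, a trim weight of 100 g: 32 mm across, 16 mm tall, standing on the table. Origin at the centre of its underside, z up. Two of the three are 100 g (16 mm tall), one 200 g (31 mm tall). On the pan it sinks the pan 6.1 mm.
- weight_100b: Bare stainless cylinder, a trim weight of 100 g: 32 mm across, 16 mm tall, standing on the table. Origin at the centre of its underside, z up. Two of the three are 100 g (16 mm tall), one 200 g (31 mm tall). On the pan it sinks the pan 6.1 mm.
- weight_200: Bare stainless cylinder, a trim weight of 200 g: 32 mm across, 31 mm tall, standing on the table. Origin at the centre of its underside, z up. Two of the three are 100 g (16 mm tall), one 200 g (31 mm tall). On the pan it sinks the pan 12.3 mm.
- post: Steel optical post, 13 mm across and 75 mm tall on a 32 mm foot; origin under its foot. Not part of the job: leave it where it is.
- lens_tube: Black lens tube standing upright, 32 mm across, 26 mm tall, glass on top; origin at the centre of its underside. Not part of the job: leave it where it is.
- mirror_mount: Black mirror mount, 50 mm wide and 58 mm tall, three brass knobs at its back; origin under its middle. Not part of the job: leave it where it is.
- fork_clamp: Flat steel fork clamp, 75 x 30 x 8 mm; origin under its middle. Not part of the job: leave it where it is.
- spare_bolt: Spare hex bolt standing on its head, 19 mm head, 48 mm tall; origin under the head. Not part of the job: leave it where it is.
- hex_driver: Screwdriver with a black handle, 170 mm long, lying; origin on its underside. Not part of the job: leave it where it is.
- screw_tray: Open grey plastic tray with small screws, 100 x 80 x 25 mm; origin under its middle. Not part of the job: leave it where it is.

How it is judged:
On the way, in this order (a step that is already met when the one before it is completed fails the run):
1. the pan floats with its pointer inside the grey band, carried by the springs alone (value of joint float_pan between 0.022 and 0.03 m and contact force between each of the arm, the fingers and float_pan below 0.3 N and contact force between the fingers and weight_100a below 0.3 N and contact force between the fingers and weight_100b below 0.3 N and contact force between the fingers and weight_200 below 0.3 N and velocity of joint float_pan between -0.01 and 0.01 m/s), for 0.4 s.
2. the fingers hold the bolt head across its flats (contact force between the fingers and lock_bolt above 10 N and y of the grasp point in the frame of bolt_head between -0.008 and 0.008 m and distance between the grasp point and bolt_head below 0.025 m and value of joint lock_bolt between -0.35 and 0.35 rad and velocity of joint lock_bolt between -0.1 and 0.1 rad/s), for 0.5 s.
At the end, for the whole second after the job is handed in: the pan rests 22 to 30 mm below its top stop (pointer inside the grey band), free of the robot; the fingers grip the bolt head with over 10 N, centred within 8 mm sideways and 25 mm in all; the bolt is still, its flats within 0.35 rad (20 degrees) of upright (all of step 1 and all of step 2); the arm keeps its last pose, push and grip.
It fails at once if the lock bolt is turned more than 0.5 rad (29 degrees) from flats upright (value of joint lock_bolt above 0.5 rad or value of joint lock_bolt below -0.5 rad).
It fails at once if a thing that is not part of the job is moved more than 30 mm (distance of any of post, lens_tube, mirror_mount, fork_clamp, spare_bolt, hex_driver, screw_tray from where it was at the start of the episode above 0.03 m).
It also fails if it takes over 58 s, if anything falls off the work surface, if the arm or the gripper's body presses on something with over 40 N, if the wrist force passes 120 N, or if a joint passes its speed limit or range.

### The arm

A 6-joint arm with a two-finger parallel gripper is mounted at the origin on the work surface. World frame = base frame: x ahead of the robot, y to its left, z up, the work surface at z = 0. Lengths are in m, angles in rad, forces in N, time in s.
With the tool pointing down it reaches from about 0.35 to 0.775 m from the base axis. Payload 7.3 kg.
Tool frame: the origin (TCP) lies midway between the tips of the shut fingers; the grasp point (between the pads) lies ctrl.grip_depth behind it (ctrl.grip_depth is the distance from the TCP to the grasp point, in m); z points along the fingers, y is the line along which they close (so a half turn about z gives the same grasp; the last joint's range is limited). The gripper opens to 92 mm and grips with 3 to 60 N. Pads are 19 mm wide; open, the fingers measure 130 mm over their backs; the gripper's body (75 mm by 190 mm) begins 47 mm behind the grasp point.
Start: joints at [-1.331, 0.342, 1.524, -0, 1.275, -0.146], TCP at [0.198, -0.486, 0.227] pointing down, gripper open.
Joint ranges: [-2.53, 2.53], [-0.77, 2.02], [0.04, 2.7], [-1, 4.14], [0.28, 2.66], [-3.11, 3.11]. Speed limits (rad/s): [2.57, 2.57, 3.14, 3.14, 3.14, 3.14].

### API

Orientations are given as a rotation vector (axis times angle).
In Python, from plant import ctrl gives the robot as it stands. The module is installed in compiled form; this text tells all that it offers.
- The arm moves only by the shell command python3 -m pendant 'ROWS'. ROWS is JSON, a list of rows, each a list of 7 numbers: the shift along the tool's x, y, z in units of 25 mm (1.0 is 25 mm), then the turn, a rotation vector about the tool's x, y, z in units of 6 degrees (1.0 is 6 degrees), then the closure, from 0 (fully open) to 1 (shut). A call has exactly 10 rows; each row shifts and turns the commanded pose from where the row before left it, along the tool's axes as they then stand; what a row does not reach is not made up. A row lasts 1/12 s, in which the tool goes at most 41.7 mm and 7.16 degrees, less where a joint would pass 70% of its speed; a pose out of reach is approached as far as the arm can. A call is refused whole if a number of a shift passes 1 or a number of a turn 1, either way. A call with a gripper value outside its range is refused whole. The fingers move at their own pace and stop on an object; the grip force is fixed at half the most. Time passes only in rows, so rows that do not move let the fingers close, or fill a call up. It gives the time, the measured TCP pose, the force, the opening and the grip force at its end, in the units of the state.
- ctrl.read_state(): the state, without advancing time (a new reading comes with each control period).
- ctrl.snapshot(name): name is "side" or "top" or "wrist"; returns the picture (400x640x3 uint8, red, green, blue); there is no depth.
- ctrl.get_calibration(name): a dict with "mtx" (3x3 intrinsics, pixels), "k1" (the pictures are not rectified: a ray, as slopes to the right and down, at radius r is drawn at 1 + k1 r^2 times it, then the intrinsics apply), "rvec" (rotation vector, rad) and "tvec" (3), from world to camera coordinates, as OpenCV has them. Camera axes: x right, y down, z forward; pixel columns grow to the right and rows downward; lengths in m; the calibration is good to about 2 mm. A picture is of the moment at which its call begins: read the wrist's pose just before it. get_calibration takes no time and is no camera call; for the wrist camera it gives the pose at the moment of the call.
- ctrl.hand_in(): hands the job in; it is judged then, once.
The state is a dict: "t": time; "q": joint angles; "dq": joint speeds; "joint_efforts": joint torques, N m; "eef_pos": TCP position; "ee_rot": TCP orientation; "ft_force": force on the tool from outside, world axes, zero at the start; "ft_torque": the same for the moment, N m; "opening": opening from 0.0 (shut) to 1.0 (fully open); "gripper_force": force on a finger pad.
Only numpy, scipy, OpenCV 4.12 (cv2) and the standard library are available. Lean on these libraries where they do the work, as an engineer would, in place of code of your own. Each camera call takes 0.05 s, during which the arm holds its last target. There are 200 camera calls.

## Working session

There is one attempt and no reset: what is moved stays moved. The work goes in short steps, Python scripts to look and compute and a shell command to move; the robot and the scene stay as the last step left them, time stands still between calls to the robot, and variables do not carry over. Pictures are saved under pics/ and viewed, at most 10 in all, crops included, and the job is handed in when it is done.

```bash
mkdir -p pics
cat > h.py <<'E'
import numpy as np, cv2
from plant import ctrl
from scipy.spatial.transform import Rotation as R
def snap(n,f):
    c=ctrl.get_calibration(n); im=ctrl.snapshot(n); cv2.imwrite('pics/'+f,im[:,:,::-1]); return im,c
def ray(c,u,v):
    m=np.array(c['mtx']); d=np.array([(u-m[0,2])/m[0,0],(v-m[1,2])/m[1,1]]); s=d.copy()
    for _ in range(20): s=d/(1+c['k1']*(s@s))
    r=R.from_rotvec(np.ravel(c['rvec'])).as_matrix(); t=np.ravel(c['tvec'])
    return -r.T@t, r.T@np.array([s[0],s[1],1])
def onz(c,u,v,z):
    o,d=ray(c,u,v); return o+d*(z-o[2])/d[2]
def proj(c,p):
    r=R.from_rotvec(np.ravel(c['rvec'])).as_matrix(); q=r@np.array(p)+np.ravel(c['tvec']); s=q[:2]/q[2]
    s=s*(1+c['k1']*(s@s)); m=np.array(c['mtx']); return np.array([m[0,0]*s[0]+m[0,2],m[1,1]*s[1]+m[1,2]])
E
python3 - <<'E'
from h import *
np.set_printoptions(precision=4,suppress=True)
for n in('side','top','wrist'):
    im,c=snap(n,n+'0.png'); print(n,c['k1'],np.ravel(c['mtx']),ray(c,320,200))
s=ctrl.read_state(); print(s, ctrl.grip_depth)
E
```

```text
side -0.07015311562697468 [494.9333   0.     314.9158   0.     494.9333 189.7418   0.       0.
   1.    ] (array([ 0.3596, -1.1211,  0.7153]), array([ 0.1046,  0.8569, -0.5053]))
top 0.022580092001550995 [416.013    0.     316.3481   0.     416.013  201.6608   0.       0.
   1.    ] (array([ 0.3735, -0.051 ,  1.0945]), array([ 0.0883,  0.0013, -0.9961]))
wrist -0.04979653508184625 [288.0891   0.     323.3408   0.     288.0891 197.6631   0.       0.
   1.    ] (array([ 0.2649, -0.4583,  0.3843]), array([-0.2637, -0.0931, -0.9602]))
{'t': 0.15, 'q': array([-1.331 ,  0.3426,  1.5248, -0.    ,  1.2754, -0.146 ]), 'dq': array([ 0.0004, -0.0038, -0.0034, -0.001 , -0.0006, -0.0009]), 'joint_efforts': array([  0.0011, -43.147 , -24.4353,   0.0718,   0.0537,  -0.0001]), 'eef_pos': array([ 0.1975, -0.4861,  0.2262]), 'ee_rot': array([-3.0822, -0.602 ,  0.0001]), 'ft_force': array([0.0048, 0.428 , 0.3909]), 'ft_torque': array([0.0048, 0.0358, 0.0486]), 'gripper_force': 0.0, 'opening': 1.0004961873582474} 0.0188
```

View pics/top0.png

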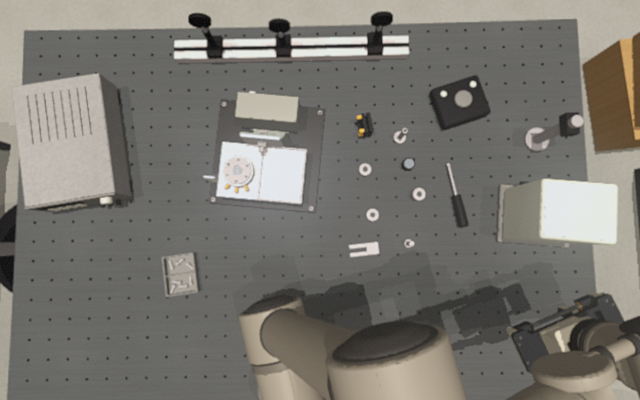

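View pics/side0.png

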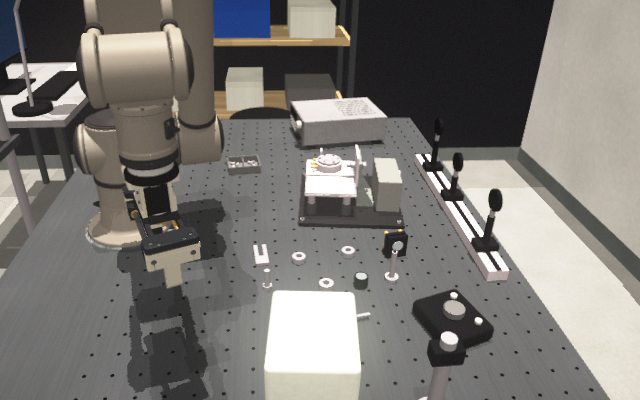

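Top view: weights at about (365,169), (419,194) and (372,215); stage around (265,155) with pan centre (262,172), bracket (265,137) and readout box (267,107). Side view: stage at (350,190), scale hidden. Next: enlarged crops.

Run:
```python
from h import *
t=cv2.imread('pics/top0.png'); s=cv2.imread('pics/side0.png')
a=cv2.resize(t[85:220,200:330],None,fx=3,fy=3,interpolation=cv2.INTER_CUBIC)
a2=cv2.resize(t[150:230,350:440],None,fx=3,fy=3,interpolation=cv2.INTER_CUBIC)
b=cv2.resize(s[145:230,290:410],None,fx=3,fy=3,interpolation=cv2.INTER_CUBIC)
b2=cv2.resize(s[235:300,240:380],None,fx=2.5,fy=2.5,interpolation=cv2.INTER_CUBIC)
o=np.zeros((600,800,3),np.uint8)
o[:a.shape[0],:a.shape[1]]=a; o[:b.shape[0],400:400+b.shape[1]]=b
o[260:260+b2.shape[0],400:400+b2.shape[1]]=b2; 
k=a2[:190]; o[408:408+190,:a2.shape[1]]=k
cv2.imwrite('pics/c0.png',o)
c=ctrl.get_calibration('top')
for u,v in[(365,169),(419,194),(372,215)]: print(onz(c,u,v,.016)[:2])
for u,v in [(212,204),(314,208),(322,109)]: print(onz(c,u,v,.012)[:2])
```

```text
[ 0.54846281 -0.16854036]
[ 0.48042489 -0.30667755]
[ 0.42783537 -0.18358799]
[0.46359343 0.23286936]
[ 0.44873019 -0.03359528]
[ 0.7121244  -0.05884557]
```

View pics/c0.png

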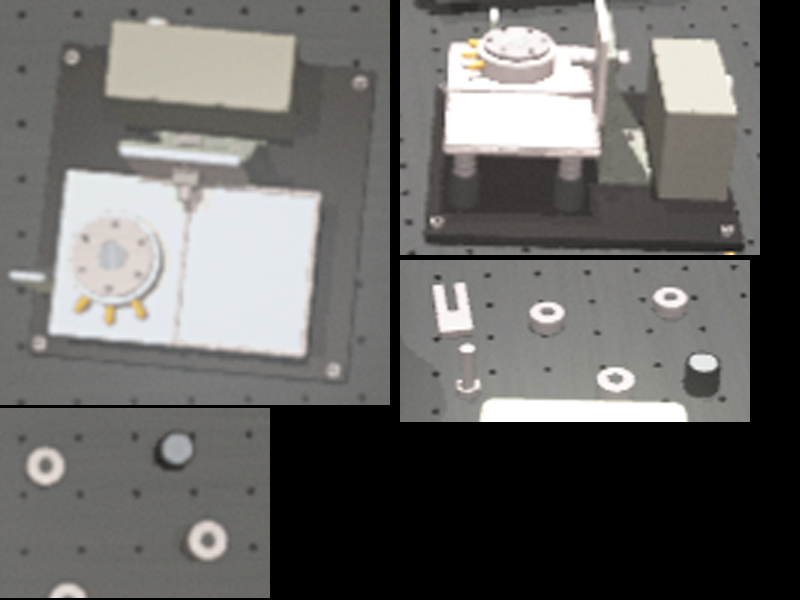

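Crops: stage is rotated slightly; bracket with slotted plate at top-crop (185,150). The scale is edge-on at (25,277). Weights look similar, so I need a closer view for heights.

View pics/wrist0.png

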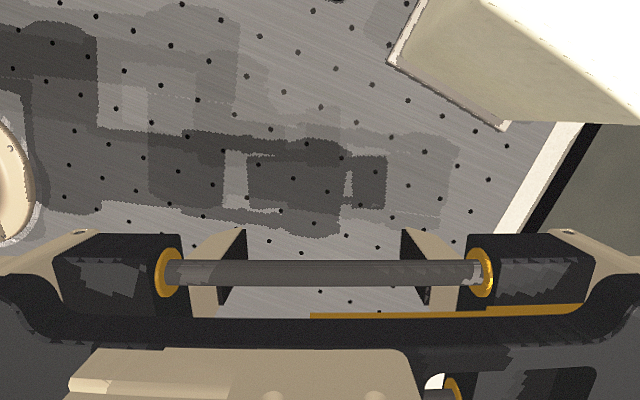

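Run:
```python
from h import *
np.set_printoptions(precision=4,suppress=True)
c=ctrl.get_calibration('top'); g=cv2.imread('pics/top0.png',0)
S=[np.array(p)/3+[200,85] for p in [(38,344),(333,371),(360,82),(70,57)]]
P=np.array([onz(c,u-.3,v-.3,.013)[:2] for u,v in S]); print(P,P.mean(0))
for a,b in[(0,1),(3,2)]: d=P[a]-P[b]; print('yaw',np.arctan2(-d[0],d[1]))
for a,b in[(0,3),(1,2)]: d=P[b]-P[a]; print('yaw',np.arctan2(d[1],d[0]))
# weights: bright contours
m=(g[150:230,350:440]>150).astype(np.uint8)
for k in cv2.findContours(m,cv2.RETR_EXTERNAL,2)[0]:
    if len(k)>8:
        e=cv2.minEnclosingCircle(k); print(np.array(e[0])+[350,150],e[1])
s=ctrl.read_state(); cw=ctrl.get_calibration('wrist')
Rt=R.from_rotvec(s['ee_rot']).as_matrix(); print(Rt); o,d=ray(cw,323.3,197.7); print('cam in tool',Rt.T@(o-s['eef_pos']),Rt.T@d, Rt.T@(R.from_rotvec(np.ravel(cw['rvec'])).as_matrix().T))
```

```text
[[ 0.4756  0.2317]
 [ 0.4478 -0.025 ]
 [ 0.7037 -0.0526]
 [ 0.731   0.2044]] [0.5895 0.0896]
yaw -0.10788156887679252
yaw -0.10568614227278526
yaw -0.10664659699618723
yaw -0.1074565728593107
[372.1667 214.5   ] 6.346578598022461
[418.7561 193.7073] 6.338045597076416
[364.7 168.9] 6.140132904052734
[408.803  162.9242] 4.332743167877197
[[ 0.9265  0.3763 -0.0003]
 [ 0.3763 -0.9265  0.0011]
 [ 0.0002 -0.0011 -1.    ]]
cam in tool [ 0.0729 -0.0006 -0.1582] [-0.2718 -0.0002  0.9623] [[ 0.0006 -0.9624 -0.2717]
 [ 1.      0.0007 -0.0001]
 [ 0.0003 -0.2717  0.9624]]
```

```bash
cat >> h.py <<'E'
def tri(a,b):
    (o1,d1),(o2,d2)=a,b; t=np.linalg.lstsq(np.c_[d1,-d2],o2-o1,rcond=None)[0]
    return (o1+d1*t[0]+o2+d2*t[1])/2, np.linalg.norm(o1+d1*t[0]-o2-d2*t[1])
E
python3 - <<'E'
from h import *
np.set_printoptions(precision=4,suppress=True)
t=ctrl.get_calibration('top'); s=ctrl.get_calibration('side')
def T(n,a,b): print(n,*tri(ray(t,*a),ray(s,*b)))
T('A 299',(372.2,214.5),(298.8,255.8))
T('B 348',(364.7,168.9),(348,249.8))
T('C 326',(418.7,193.7),(326.4,282.2))
ct=lambda x,y:(200+x/3,85+y/3); cs=lambda x,y:(290+(x-400)/3,145+y/3)
T('pan fr -y',ct(305,355),cs(443,150)); T('pan rear -y',ct(320,193),cs(600,155))
T('box fr -y',ct(288,110),cs(665,113)); T('box rear -y',ct(295,37),cs(735,110))
T('plate top -y',ct(245,158),cs(607,25))
for z in(.06,.07): print(onz(t,*ct(249,269),z))
for p in[(115,22),(295,37),(288,110),(105,95)]: print('box',onz(t,*ct(*p),.105))
E
```

```text
A 299 [ 0.4289 -0.1846  0.0123] 0.0008084367560114787
B 348 [ 0.5486 -0.1681  0.0126] 0.0012832960895943614
C 326 [ 0.4798 -0.303   0.0284] 0.00031353358059130806
pan fr -y [ 0.4554 -0.0043  0.0732] 0.0022660065535578438
pan rear -y [ 0.5908 -0.0185  0.0725] 0.001064582699692954
box fr -y [0.6524 0.0059 0.0998] 0.0037213684126649943
box rear -y [ 0.7123 -0.0009  0.1048] 0.001656131784915345
plate top -y [0.5982 0.0343 0.1723] 0.0008428844813084234
[0.5306 0.0422 0.06  ]
[0.529  0.0413 0.07  ]
box [0.7283 0.1453 0.105 ]
box [ 0.7131 -0.001   0.105 ]
box [0.6529 0.0054 0.105 ]
box [0.6679 0.1535 0.105 ]
```

```bash
python3 -m pendant '[[0,0,0,0,0,0.94,0],[0,0,0,0,0,0.94,0],[0,0,0,0,0,0.94,0],[0,0,0,0,0,0.94,0],[0,0,0,0,0,0.94,0],[0.6,-1,0,0,0,0,0],[0.6,-1,0,0,0,0,0],[0.6,-1,0,0,0,0,0],[0.6,-1,0,0,0,0,0],[0.6,-1,0,0,0,0,0]]'
python3 -m pendant '[[0.6,-1,0,0,0,0,0],[0.6,-1,0,0,0,0,0],[0.6,-1,0,0,0,0,0],[0.6,-1,0,0,0,0,0],[0.6,-1,0,0,0,0,0],[0.6,-1,0,0,0,0,0],[0.6,-1,0,0,0,0,0],[0.6,-1,0,0,0,0,0],[0,0,0.8,0,0,0,0],[0,0,0,0,0,0,0]]'
cat >> h.py <<'E'
ST=dict(yaw=-.107,o=np.array([.6167,.0842]))
def go(x,y,z,az=-.107):
    "shift (tool units) from the present pose to x,y,z with the tool down; turn needed in units"
    s=ctrl.read_state(); Rt=R.from_rotvec(s['ee_rot']).as_matrix()
    G=np.array([[np.cos(az),np.sin(az),0],[np.sin(az),-np.cos(az),0],[0,0,-1]]).T
    G=np.c_[[np.cos(az),np.sin(az),0],[np.sin(az),-np.cos(az),0],[0,0,-1]]
    print('t',round(s['t'],2),'pos',s['eef_pos'].round(4),'op',round(s['opening'],3),'F',s['ft_force'].round(1),'g',round(s['gripper_force'],1))
    print('shift',(Rt.T@(np.array([x,y,z])-s['eef_pos'])/.025).round(2),'turn',np.degrees(R.from_matrix(Rt.T@G).as_rotvec()/6).round(2))
def st(x,y): 
    a=ST['yaw']; return ST['o']+[np.cos(a)*x-np.sin(a)*y,np.sin(a)*x+np.cos(a)*y]
E
python3 - <<'E'
from h import *
go(.4278,-.1836,.003)
im,c=snap('wrist','w1.png')
E
```

```text
t: 0.98
eef_pos: [0.2859, -0.3688, 0.2265]
ee_rot: [-3.137, 0.168, 0.0]
ft_force: [0.5, -0.4, 0.6]
opening: 1.0
gripper_force: 0.0
t: 1.82
eef_pos: [0.4253, -0.1818, 0.2042]
ee_rot: [-3.135, 0.162, 0.007]
ft_force: [-1.5, 0.2, -1.6]
opening: 0.999
gripper_force: 0.0
t 1.82 pos [ 0.4253 -0.1818  0.2042] op 0.999 F [-1.5  0.2 -1.6] g 0.0
shift [0.14 0.08 8.05] turn [-0.02  0.04  0.04]
```

View pics/w1.png

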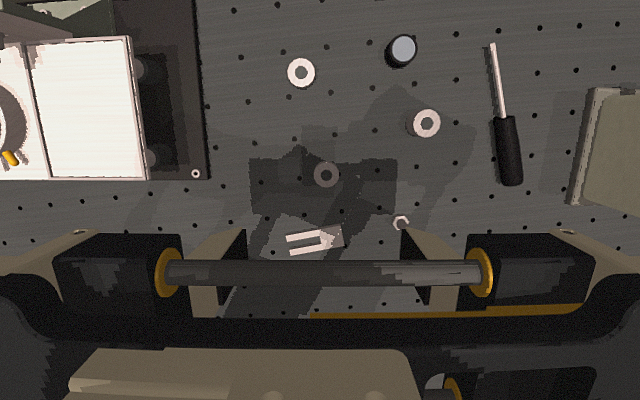

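Wrist view: A at (326,175), B (301,73), C (427,124); pan's clear half has corners (33,40),(132,38),(146,180),(48,180).

Run:
```python
from h import *
np.set_printoptions(precision=4,suppress=True)
c=ctrl.get_calibration('wrist')
for p,z in[((326,175),.016),((301,73),.016),((427,124),.031)]: print(onz(c,*p,z))
for p in[(33,42),(131,38),(147,180),(48,180)]: print('pan',onz(c,*p,.075))
for p in [(45,40),(200,180)]: print(onz(c,195.5,173.5,.013))
```

```text
[ 0.4275 -0.1857  0.016 ]
[ 0.5469 -0.1696  0.016 ]
[ 0.4772 -0.3052  0.031 ]
pan [0.6006 0.0816 0.075 ]
pan [ 0.5884 -0.0191  0.075 ]
pan [ 0.454  -0.0001  0.075 ]
pan [0.4663 0.112  0.075 ]
[ 0.4459 -0.0238  0.013 ]
[ 0.4459 -0.0238  0.013 ]
```

```bash
python3 -m pendant '[[0.05,0.06,1,0,0,0,0],[0.05,0.06,1,0,0,0,0],[0,0,1,0,0,0,0],[0,0,1,0,0,0,0],[0,0,1,0,0,0,0],[0,0,1,0,0,0,0],[0,0,1,0,0,0,0],[0,0,0.6,0,0,0,0.3],[0,0,0.4,0,0,0,0.5],[0,0,0,0,0,0,0.6]]'
python3 -m pendant '[[0,0,0,0,0,0,1],[0,0,0,0,0,0,1],[0,0,0,0,0,0,1],[0,0,0,0,0,0,1],[0,0,0,0,0,0,1],[0,0,0,0,0,0,1],[0,0,-0.5,0,0,0,1],[0,0,-1,0,0,0,1],[0,0,-1,0,0,0,1],[0,0,-1,0,0,0,1]]'
python3 -c "
from h import *
L=np.array([.528,.042]); p=L+st(-.034,0)-st(0,0); print(p); go(*p,.12)"
```

```text
t: 2.7
eef_pos: [0.4269, -0.1876, 0.0053]
ee_rot: [-3.135, 0.17, 0.005]
ft_force: [-0.7, -0.2, 0.2]
opening: 0.83
gripper_force: 0.0
t: 3.53
eef_pos: [0.4277, -0.1869, 0.0951]
ee_rot: [-3.137, 0.167, 0.002]
ft_force: [0.5, 0.1, -0.4]
opening: 0.319
gripper_force: 30.0
[0.49419445 0.04563106]
t 3.53 pos [ 0.4277 -0.1869  0.0951] op 0.319 F [ 0.5  0.1 -0.4] g 30.0
shift [ 1.66 -9.53 -0.99] turn [-0.    0.01  0.01]
```

```bash
python3 -m pendant '[[0,-0.6,-0.5,0,0,0,1],[0.15,-1,-0.5,0,0,0,1],[0.2,-1,0,0,0,0,1],[0.2,-1,0,0,0,0,1],[0.2,-1,0,0,0,0,1],[0.2,-1,0,0,0,0,1],[0.2,-1,0,0,0,0,1],[0.2,-1,0,0,0,0,1],[0.2,-1,0,0,0,0,1],[0.3,-0.93,0,0,0,0,1]]'
python3 -m pendant '[[0,0,0.5,0,0,0,1],[0,0,0.5,0,0,0,1],[0,0,0.3,0,0,0,1],[0,0,0.2,0,0,0,1],[0,0,0.1,0,0,0,1],[0,0,0,0,0,0,1],[0,0,0,0,0,0,1],[0,0,0,0,0,0,1],[0,0,0,0,0,0,1],[0,0,0,0,0,0,1]]'
python3 -c "
from h import *
snap('wrist','w2.png');snap('side','s2.png');go(.4942,.0456,.08)"
```

```text
t: 4.37
eef_pos: [0.499, 0.0464, 0.1192]
ee_rot: [3.137, -0.166, -0.001]
ft_force: [1.1, -1.0, -1.0]
opening: 0.315
gripper_force: 30.0
t: 5.2
eef_pos: [0.4994, 0.0446, 0.0795]
ee_rot: [3.137, -0.167, 0.0]
ft_force: [-1.5, 0.3, 1.0]
opening: 0.32
gripper_force: 30.0
t 5.3 pos [0.4994 0.0446 0.0794] op 0.322 F [-1.5 -1.2  0.9] g 30.0
shift [-0.21 -0.02 -0.02] turn [ 0. -0.  0.]
```

View pics/w2.png

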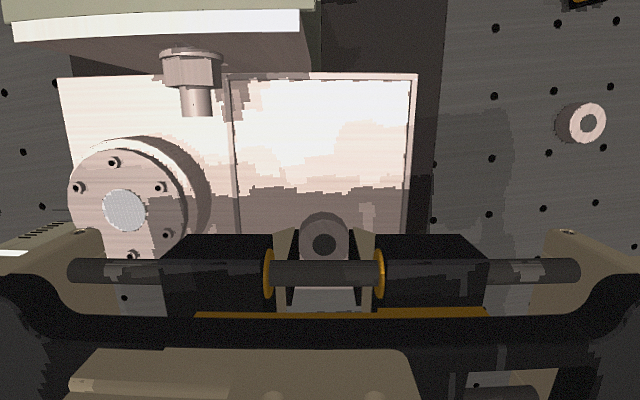

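Wrist: weight A held at (324,240), centred between the pan's lips (232 and 415). Release, then go and look at the scale.

```bash
python3 -m pendant '[[0,0,0.1,0,0,0,1],[0,0,0.1,0,0,0,1],[0,0,0,0,0,0,1],[0,0,0,0,0,0,0.52],[0,0,0,0,0,0,0.52],[0,0,0,0,0,0,0.52],[0,0,0,0,0,0,0.52],[0,0,-0.5,0,0,0,0.52],[0,0,-1,0,0,0,0.52],[0,0,-1,0,0,0,0.52]]'
python3 -m pendant '[[0,0,-1,0,0,0,0.52],[-0.7,-0.8,0,0,1,0,0.3],[-0.7,-0.8,0,0,0,0,0.3],[-0.7,-0.8,0,0,0,0,0.3],[-0.7,-0.8,0,0,0,0,0.3],[-0.7,-0.8,0,0,0,0,0.3],[-0.7,-0.8,0,0,0,0,0.3],[-0.5,-0.5,0,0,0.5,0,0.3],[0,0,0,0,1,0,0.3],[0,0,0,0,1,0,0.3]]'
python3 -m pendant '[[0,0,0,0,1,0,0.3],[0,0,0,0,1,0,0.3],[0,0,0,0,1,0,0.3],[0,0,0,0,1,0,0.3],[0,0,0,0,0,0,0.3],[0,0,0,0,0,0,0.3],[0,0,0,0,0,0,0.3],[0,0,0,0,0,0,0.3],[0,0,0,0,0,0,0.3],[0,0,0,0,0,0,0.3]]'
python3 -c "
from h import *
snap('wrist','w3.png');snap('side','s3.png');go(.4942,.0456,.08)"
```

```text
t: 6.13
eef_pos: [0.4987, 0.0448, 0.1367]
ee_rot: [3.137, -0.167, -0.004]
ft_force: [0.8, -0.1, 0.8]
opening: 0.481
gripper_force: 0.0
t: 6.97
eef_pos: [0.3974, 0.1902, 0.1519]
ee_rot: [3.067, -0.161, 0.577]
ft_force: [1.7, -0.6, -1.9]
opening: 0.704
gripper_force: 0.0
t: 7.8
eef_pos: [0.3946, 0.1908, 0.1634]
ee_rot: [2.935, -0.187, 0.927]
ft_force: [0.6, 0.2, -0.6]
opening: 0.699
gripper_force: 0.0
t 7.9 pos [0.3945 0.1909 0.1634] op 0.699 F [ 0.3 -0.  -0.9] g 0.0
shift [1.89 5.17 5.53] turn [ 0.25 -5.85 -0.19]
```

View pics/w3.png

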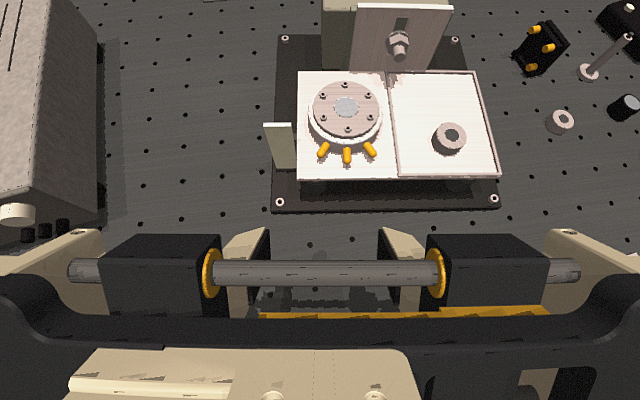

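Wrist: weight A stands on the pan at (449,137); scale plate at (280,145), pan corner at (297,72)–(297,178). Read the scale region numerically.

Run:
```python
import cv2
g=cv2.imread('pics/w3.png',0)
print('cols',list(range(262,304,2)))
for r in range(118,174,2): print(r,*['%3d'%x for x in g[r,262:304:2]])
```

```text
cols [262, 264, 266, 268, 270, 272, 274, 276, 278, 280, 282, 284, 286, 288, 290, 292, 294, 296, 298, 300, 302]
118  87  86  86  87  90  94  40  60  62  59  60  63  59  54  58  55  54  42 253 239 242
120  85  85  88  84  86  92  41  51  52  53  61  56  52  51  45  55  49  45 252 238 239
122  79 131 156 165 169 166 150 159 158 163 165 166 164 165 179  42  51  51 253 243 242
124  67 255 250 249 249 248 248 249 250 250 249 250 251 251 255  36  57  58 243 234 237
126  73 230 227 218 219 212 218 216 214 212 211 209 173 176 184  43  57  58 245 238 240
128  84 114 107 108 108 113 111 111 117 101 109 109 111 110 115  55  51  47 249 240 240
130  90 105 115 112 117 111 115 112 113 113 111 112 114 115 113  74  52  74 248 240 240
132  88  86 117 115 111 116 112 113 111 113 115 108 112 117 114 107  53  63 248 240 239
134  87  88 116 118 116 115 108 113 116 114 112 119 113 116 113 111  86  91 246 242 242
136  92  82 102 118 117 117 117 114 116 112 115 115 112 112 115 117  85  95 246 240 238
138  92  86  87 115 121 112 115 113 111 116 121 110 119 117 117 113  91  96 237 245 241
140  97  86  88 117 1
[... 774 characters left out ...]
  83  86  85  84  90  47 120 120 117 115 123 114 120 118 117 116 121 115 247 241 242
160  89  81  89  92  88  33 125 117 116 118 122 111 115 114 114 115 119 111 244 237 240
162  88  86  89  83  81  42  88 115 116 122 120 118 118 121 117 115 119 120 246 243 241
164  85  88  92  80  81  45  50 124 122 115 117 119 114 119 116 115 114 120 244 241 240
166  84  82  84  77  78  39  53 127 122 123 119 117 121 117 123 117 115 124 243 241 240
168  82  78  78  75  77  36  53  63  92  85  90  88  87  86  86  89  61 102 242 237 238
170  13  59  76  81  82  48  63  33  37  28  37  34  34  30  32  28  24 101 245 240 239
172  24  47  86  79  83  45  67  28  57  70  63  62  25  27  53  55  50 109 247 242 244
```

```bash
python3 -m pendant '[[0,-0.2,0,0,-1,0,0.3],[0,-0.2,0,0,-1,0,0.3],[0,-0.2,0,0,-1,0,0.3],[0,-0.2,0,0,-1,0,0.3],[0,-0.2,0,0,-1,0,0.3],[0,-0.2,0,0,-0.85,0,0.3],[1,0,0,0,0,0,0.3],[1,0,0,0,0,0,0.3],[1,0,0,0,0,0,0.3],[1,0,0,0,0,0,0.3]]'
python3 -m pendant '[[0.8,-0.2,0,0,0,0,0.3],[0.6,0,0,0,0,0,0.3],[0,0,0,0,-1,0,0.3],[0,0,0,0,-1,0,0.3],[0,0,0,0,-1,0,0.3],[0,0,0,0,-1,0,0.3],[0,0,0,0,-1,0,0.3],[0,0,0,0,0,0,0.3],[0,0,0,0,0,0,0.3],[0,0,0,0,0,0,0.3]]'
python3 - <<'E'
from h import *
t=ctrl.get_calibration('top')
im,c=snap('wrist','w4.png')
go(.5,.2,.15)
for z in(.09,.1,.11): 
  p=onz(t,209,176.7,z); print(p,proj(c,p))
r=im[90:250,200:440]; cv2.imwrite('pics/w4c.png',cv2.resize(r,None,fx=3,fy=3,interpolation=cv2.INTER_CUBIC)[:,:,::-1])
E
```

```text
t: 8.73
eef_pos: [0.4988, 0.1968, 0.173]
ee_rot: [3.09, -0.22, 0.163]
ft_force: [0.1, 0.3, -0.4]
opening: 0.697
gripper_force: 0.0
t: 9.57
eef_pos: [0.5325, 0.1974, 0.1767]
ee_rot: [3.064, -0.231, -0.646]
ft_force: [-0.1, 0.8, 1.0]
opening: 0.702
gripper_force: 0.0
t 9.62 pos [0.5323 0.1976 0.1775] op 0.699 F [-0.7  0.7  0.3] g 0.0
shift [-0.74  0.05  1.53] turn [ 0.22  3.94 -0.41]
[0.52402725 0.22008639 0.09      ] [295.57219511 175.75704627]
[0.52252833 0.21738768 0.1       ] [298.61865115 183.72854141]
[0.52102942 0.21468897 0.11      ] [301.8517278  192.18349106]
```

View pics/w4c.png

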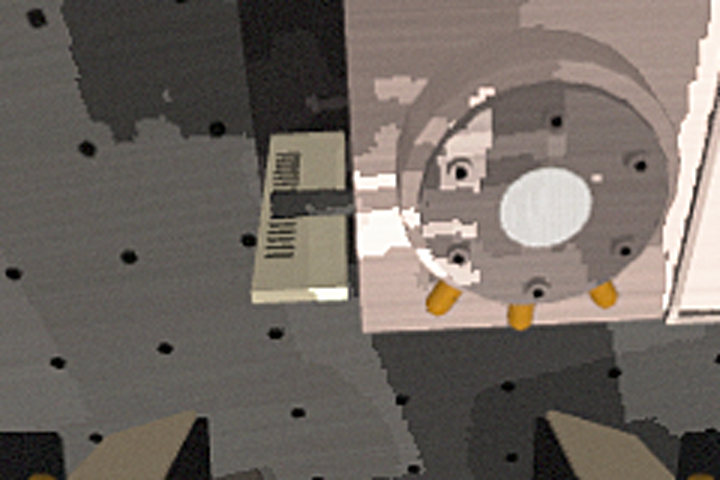

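Crop: the scale's marked face is at (255–350,130–300) with ticks at x≈280 from y=150 (low) to 258 (high, the plate's top is at y≈295), and a dark bar at y≈190–215. Read it numerically.

Run:
```python
from h import *
im=cv2.imread('pics/w4.png'); g=im.mean(2).astype(int)
print('cols',*range(284,322))
for r in range(132,192): print(r,*['%3d'%x for x in g[r,284:322]])
c=ctrl.get_calibration('wrist')
# plate edge points on plane x_stage ~: project heights at scale position
p=onz(ctrl.get_calibration('top'),209,176.7,.1)[:2]
for z in (.03,.04,.05,.06,.07,.08,.09,.1): print(z,proj(c,[*p,z]))
```

```text
cols 284 285 286 287 288 289 290 291 292 293 294 295 296 297 298 299 300 301 302 303 304 305 306 307 308 309 310 311 312 313 314 315 316 317 318 319 320 321
132  34  34  32  40  38  31  37  33  33  20  37  37  33  32  30  26  22  23  28  20  23  16  28  13  25  17  22   9  24  18  10  15  50 130 128 125 120 123
133  47  29  38  31  34  33  34  31  29  26  28  37  14  16  16  14  10  16  16   8  13   3   7  17  38  31  37  36  41  68  41   5  45 136 122 117 120 119
134  50  32  33  41  32  31  51  48  63  67  67  70  66  72 101  95  96  98 102 131 125 125 128 122 130 129 127 129 129 134 103  11  40 129 125 119 117 124
135  51  23  36  34  32  36 105 128 129 128 132 129 126 130 133 133 135 133 131 138 146 146 144 144 147 142 148 140 145 148 132  13  61 127 128 124 123 120
136  91  41  31  35  28  31 127 147 142 141 139 140 141 142 141 138 141 137 138 141 136 138 138 139 138 139 139 138 138 138 136  14  62 128 130 123 122 126
137 103  40  28  29  35  38 144 141 138 136 140 139 133 139 135 139 135 136 136 134 137 137 138 138 138 138 136 139 136 139 136  39  61 114 128 126 125 120
138 100
[... 7979 characters left out ...]
4 184 189 186 188 188 187 183 190 187 192 184 191 188 183 208 255 255 255 248 249 249 250 249 223 209  82 100  95 107 181 182
190 183 197 193 189 166 170 169 170 167 147 149 146 150 145 144 126 126 127 126 124 102 114 148 149 140 125 122 125 124 125 105 110  93  99  97 110 173 184
191 107 111 106 102 103  96 103 103  99  95  91 103 100 104 101  95  97  99  97  97  96  86  91  91  91  87  93  89  87  93  93  96  98  98  98 110 172 186
0.03 [301.2848192  142.14988321]
0.04 [300.99803722 147.0217518 ]
0.05 [300.69583126 152.1692321 ]
0.06 [300.37695532 157.61584184]
0.07 [300.04002993 163.38778481]
0.08 [299.6835246  169.51433427]
0.09 [299.30573765 176.02828152]
0.1 [298.90477294 182.96646219]
```

```bash
python3 -m pendant '[[0,0,0,0,-1,0,0.3],[0,0,0,0,-1,0,0.3],[0,-0.3,0,0,-1,0,0.3],[0.2,-0.2,0.6,0,0,0,0.3],[0.2,0,0.6,0,0,0,0.3],[0,0,0,0,0,0,0.3],[0,0,0,0,0,0,0.3],[0,0,0,0,0,0,0.3],[0,0,0,0,0,0,0.3],[0,0,0,0,0,0,0.3]]'
python3 - <<'E'
from h import *
im,c=snap('wrist','w5.png'); go(.5,.2,.15); print(ray(c,320,200))
for z in (.04,.06,.08,.1):
  p=[.5222,.218,z]; print(z,proj(c,p))
u,v=proj(c,[.5222,.218,.07]).astype(int)
r=im[max(0,v-50):v+50,max(0,u-65):u+65]; print(max(0,v-50),max(0,u-65))
cv2.imwrite('pics/w5c.png',cv2.resize(r,None,fx=6,fy=6,interpolation=cv2.INTER_NEAREST)[:,:,::-1])
E
```

```text
t: 10.45
eef_pos: [0.5225, 0.2106, 0.1489]
ee_rot: [-2.907, 0.227, 1.108]
ft_force: [0.7, -0.8, -0.4]
opening: 0.703
gripper_force: 0.0
t 10.5 pos [0.5224 0.2106 0.1486] op 0.701 F [ 0.9 -0.6  0.6] g 0.0
shift [-0.64  0.55  0.52] turn [ 0.16  6.95 -0.45]
(array([0.68027979, 0.19030249, 0.21874638]), array([-0.8386492 ,  0.11621634, -0.53231717]))
0.04 [310.50165058 118.41820469]
0.06 [310.6630968 136.3587445]
0.08 [310.84747922 156.22564444]
0.1 [311.05927348 178.31244407]
96 245
```

View pics/w5c.png

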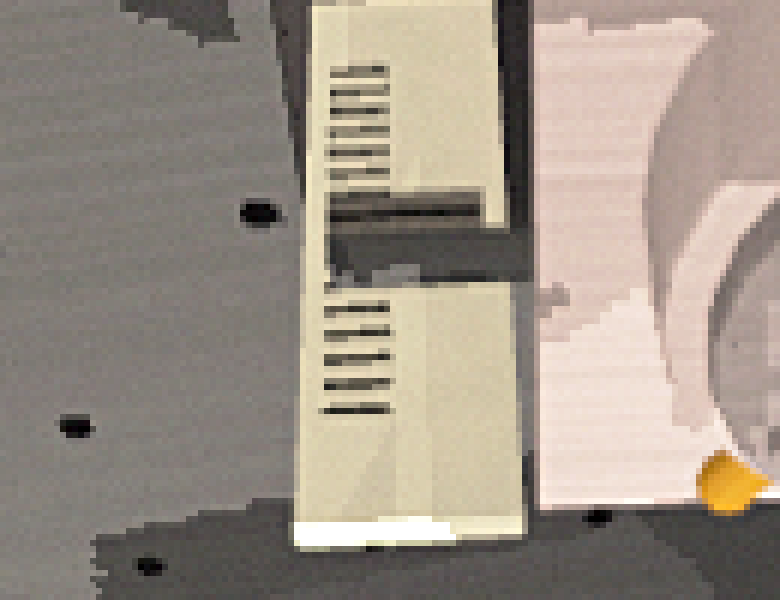

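Crop: grey band at y≈187–235 with its long line at y≈210, pointer dark at y≈228–285, i.e. above the band (the picture is upside down). Parallax matters, so I triangulate with the earlier view.

Run:
```python
from h import *
np.set_printoptions(precision=4,suppress=True)
c5=ctrl.get_calibration('wrist')
def cal(pos,rv):
    Rt=R.from_rotvec(rv).as_matrix(); o=pos+Rt@np.array([.0729,-.0006,-.1582])
    M=Rt@np.array([[.0006,-.9624,-.2717],[1,.0007,-.0001],[.0003,-.2717,.9624]])
    c=dict(c5); c['rvec']=R.from_matrix(M.T).as_rotvec(); c['tvec']=-M.T@o; return c
c4=cal(np.array([.5323,.1976,.1775]),[3.064,-.231,-.646]); print(proj(c4,[.52402725,.22008639,.09]))
k=lambda x,y:(245+x/6-.5,96+y/6-.5)
for n,a,b in[('top tick L',(288,175),k(322,411)),('low tick L',(292,141),k(332,70)),('top tick R',(298,175),k(390,411)),
 ('midline L',(291,154),k(328,210)),('ptr top edge r',(314,161.7),k(515,279)),('ptr top edge mid',(303,161.8),k(420,283)),('plate top R',(315.5,189.5),k(525,545)),('plate topL',(283.5,190),k(297,550)),('pan edge corner',(0,0),(0,0))][:-1]:
    print(n,*tri(ray(c4,*a),ray(c5,*b)))
im=cv2.imread('pics/w5.png').mean(2).astype(int)
print(*range(298,336))
for r in range(124,148): print(r,*['%3d'%x for x in im[r,298:336]])
```

```text
[296.23   175.2796]
top tick L [0.523  0.2274 0.0864] 0.0006682346354450774
low tick L [0.5236 0.227  0.0261] 0.0007591130759575072
top tick R [0.5217 0.2191 0.0864] 0.00010243824918701225
midline L [0.5252 0.2264 0.0551] 5.272618068603505e-05
ptr top edge r [0.5206 0.2042 0.0668] 0.0019017869465606356
ptr top edge mid [0.522  0.2151 0.0666] 7.610612248091946e-05
plate top R [0.5179 0.2043 0.1053] 0.0004083143194564644
plate topL [0.5217 0.2303 0.1053] 0.0006194925825679149
298 299 300 301 302 303 304 305 306 307 308 309 310 311 312 313 314 315 316 317 318 319 320 321 322 323 324 325 326 327 328 329 330 331 332 333 334 335
124 208 173 115 124 122 123 121 117  74  80  85  99 203 189 194 201 203 192 189 193 194 191 195 197 196 197 195 200 200 205 203  17  43  44  31  82 197 219
125 207 185  97 101 106 150 151 154 153 153 156 158 201 195 198 204 203 191 192 193 196 199 195 197 195 196 197 195 198 202 200  48  39  41  32  81 185 208
126 206 213 188 192 187 215 216 211 214 212 209 207 199 195 207 209 209 199 201 202 199 203 204 205 206 202 203 200 195 203 199  67  38  45  36  76 183 204
1
[... 2574 characters left out ...]
 117 154 148 146 150 153 188 191 185 185 186 192 187 125 111 116 118 157 216
144 205 125 153 164 189 192 190 191 188 190 191 186 195 200 202 199 201 197 190 190 194 195 193 195 195 203 203 202 205 202 203 198 133 122 119 119 147 172
145 204 194 198 200 208 209 209 207 210 211 207 205 208 208 206 205 206 206 198 201 197 197 196 191 195 195 194 195 192 191 197 193 126 116 119 119 138 155
146 207 217 211 213 207 169 167 169 168 167 127 141 212 205 204 203 200 203 191 195 191 195 196 193 194 194 193 194 194 193 197 199 148 116 122 121 138 152
147 200  91  73  79  78  42  46  47  71  59  34  69 205 209 204 203 201 201 193 195 192 194 194 196 194 194 194 193 193 195 200 192 157 118 117 121 154 157
```

```bash
cat >> h.py <<'E'
def cal(c5,pos,rv):
    Rt=R.from_rotvec(rv).as_matrix(); o=pos+Rt@np.array([.0729,-.0006,-.1582])
    M=Rt@np.array([[.0006,-.9624,-.2717],[1,.0007,-.0001],[.0003,-.2717,.9624]])
    c=dict(c5); c['rvec']=R.from_matrix(M.T).as_rotvec(); c['tvec']=-M.T@o; return c
E
python3 - <<'E'
from h import *
np.set_printoptions(precision=4,suppress=True)
c5=ctrl.get_calibration('wrist'); c4=cal(c5,np.array([.5323,.1976,.1775]),[3.064,-.231,-.646])
for n,a,b in[('low r',(315,153.8),(331,133.8)),('top r',(315,161.3),(331,142.5)),('low mid',(302,153.0),(315,133.8)),('edge 158.5?',(315,158.3),(331,138)),]:
    print(n,*tri(ray(c4,*a),ray(c5,*b)))
for dz in(-.001,0,.001):
  for x in(.522,.525,.53): print(x,dz,proj(c4,[x,.2042,.064+dz]),proj(c5,[x,.2042,.064+dz]))
E
```

```text
low r [0.5282 0.2023 0.0659] 0.0011865739121077806
top r [0.522  0.2033 0.0687] 0.0013353989778254081
low mid [0.5318 0.2136 0.0675] 0.0011390362490448474
edge 158.5? [0.523  0.2031 0.065 ] 0.0014357245439186287
0.522 -0.001 [314.6844 158.0308] [328.5997 137.3359]
0.525 -0.001 [314.1595 155.2774] [328.0862 134.5208]
0.53 -0.001 [313.2684 150.6027] [327.2034 129.6844]
0.522 0 [314.693  158.6005] [328.6546 138.2985]
0.525 0 [314.1666 155.8429] [328.1403 135.487 ]
0.53 0 [313.2729 151.1608] [327.2563 130.6562]
0.522 0.001 [314.7017 159.1735] [328.7097 139.266 ]
0.525 0.001 [314.1738 156.4117] [328.1947 136.4582]
0.53 0.001 [313.2775 151.7223] [327.3095 131.6333]
```

Result: pointer is about 11 mm above the mark, so 200 g more (12.3 mm) is right. Fetch the 200 g weight C.

```bash
python3 -m pendant '[[0,0.5,0,0,1,0,0.3],[0,1,0,0,1,0,0.3],[0,1,0,0,1,0,0.3],[0,1,0,0,1,0,0.3],[0,1,0,0,1,0,0.3],[0,1,0,0,1,0,0.3],[0,1,0,0,0.95,0,0.3],[0,1,0,0,0,0,0.3],[0,1,0,0,0,0,0.3],[0,1,0,0,0,0,0.3]]'
python3 -m pendant '[[0,1,0,0,0,0,0.3],[0,1,0,0,0,0,0.3],[0,1,0,0,0,0,0.3],[0,1,0,0,0,0,0.3],[0,1,0,0,0,0,0.3],[0,1,0,0,0,0,0.3],[0,1,0,0,0,0,0.3],[0,1,0,0,0,0,0.3],[0,1,0,0,0,0,0.3],[0,0.5,0,0,0,0,0.3]]'
python3 -c "
from h import *
go(.4785,-.304,.006)
im,c=snap('wrist','w6.png')
print(proj(c,[.4785,-.304,.031]))
g=im.mean(2); m=((g>170)).astype(np.uint8)
for k in cv2.findContours(m,cv2.RETR_EXTERNAL,2)[0]:
  e=cv2.minEnclosingCircle(k)
  if e[1]>8 and e[0][1]<300: print(np.round(e[0]),round(e[1],1),cv2.contourArea(k), onz(c,*e[0],.031))
"
```

```text
t: 11.33
eef_pos: [0.4875, -0.0254, 0.1562]
ee_rot: [3.102, -0.224, -0.003]
ft_force: [1.6, 0.2, 0.4]
opening: 0.698
gripper_force: 0.0
t: 12.17
eef_pos: [0.4535, -0.262, 0.1633]
ee_rot: [3.1, -0.227, -0.004]
ft_force: [0.3, -0.3, 0.5]
opening: 0.702
gripper_force: 0.0
t 12.17 pos [ 0.4535 -0.262   0.1633] op 0.702 F [ 0.3 -0.3  0.5] g 0.0
shift [1.23 1.31 6.34] turn [ 0.32  0.01 -0.37]
[356.69000027 159.21429926]
[342. 288.] 21.5 4.5 [ 0.33330168 -0.26976368  0.031     ]
[388. 298.] 33.9 967.5 [ 0.30879045 -0.32298598  0.031     ]
[270. 290.] 13.9 127.0 [ 0.34284042 -0.18822197  0.031     ]
[404. 277.] 29.8 689.5 [ 0.33464356 -0.34318812  0.031     ]
[383. 266.] 16.0 0.0 [ 0.35311476 -0.32006394  0.031     ]
[442. 274.] 15.6 59.5 [ 0.33010486 -0.3874593   0.031     ]
[351. 258.] 15.0 51.5 [ 0.36861281 -0.28503678  0.031     ]
[358. 250.] 18.1 60.5 [ 0.37775602 -0.29399147  0.031     ]
[362. 240.] 16.1 113.5 [ 0.38907105 -0.2997049   0.031     ]
[400. 210.] 18.7 237.0 [ 0.41787501 -0.34361705  0.031     ]
[356. 159.] 16.0 711.5 [ 0.47891911 -0.30345645  0.031     ]
[320. 138.] 347.8 111979.0 [ 0.50549501 -0.269852    0.031     ]
```

```bash
python3 -m pendant '[[0,0,0,0.32,0,-0.37,0.3],[0.6,0.77,0,0,0,0,0.3],[0.59,0.77,0.5,0,0,0,0.3],[0,0,1,0,0,0,0.3],[0,0,1,0,0,0,0.3],[0,0,1,0,0,0,0.3],[0,0,1,0,0,0,0.3],[0,0,1,0,0,0,0.3],[0,0,0.7,0,0,0,0.4],[0,0,0,0,0,0,0.4]]'
python3 -m pendant '[[0,0,0,0,0,0,1],[0,0,0,0,0,0,1],[0,0,0,0,0,0,1],[0,0,0,0,0,0,1],[0,0,0,0,0,0,1],[0,0,-0.5,0,0,0,1],[0,0,-1,0,0,0,1],[0,0,-1,0,0,0,1],[0,0,-1,0,0,0,1],[0,0,-1,0,0,0,1]]'
python3 -c "
from h import *
p=np.array([.528,.042])+st(.013,0)-st(0,0);print(p);go(*p,.12)"
```

```text
t: 13.05
eef_pos: [0.4773, -0.298, 0.0041]
ee_rot: [-3.131, 0.165, 0.012]
ft_force: [-1.3, 0.5, 0.2]
opening: 0.619
gripper_force: 0.0
t: 13.88
eef_pos: [0.4789, -0.3002, 0.1212]
ee_rot: [-3.135, 0.166, 0.004]
ft_force: [1.4, 0.4, -2.3]
opening: 0.344
gripper_force: 30.0
[0.54092565 0.04061165]
t 13.88 pos [ 0.4789 -0.3002  0.1212] op 0.344 F [ 1.4  0.4 -2.3] g 30.0
shift [  1.03 -13.82   0.07] turn [-0.02  0.03  0.01]
```

```bash
python3 -m pendant '[[0,-1,-0.4,0,0,0,1],[0.05,-1,0,0,0,0,1],[0.05,-1,0,0,0,0,1],[0.05,-1,0,0,0,0,1],[0.05,-1,0,0,0,0,1],[0.05,-1,0,0,0,0,1],[0.1,-1,0,0,0,0,1],[0.1,-1,0,0,0,0,1],[0.1,-1,0,0,0,0,1],[0.1,-1,0,0,0,0,1]]'
python3 -m pendant '[[0.1,-1,0,0,0,0,1],[0.1,-1,0,0,0,0,1],[0.1,-1,0,0,0,0,1],[0.08,-0.8,0,0,0,0,1],[0,0,0.5,0,0,0,1],[0,0,0.5,0,0,0,1],[0,0,0.4,0,0,0,1],[0,0,0,0,0,0,1],[0,0,0,0,0,0,1],[0,0,0,0,0,0,1]]'
python3 -c "
from h import *
p=np.array([.528,.042])+st(.013,0)-st(0,0);print(p);go(*p,.077)"
```

```text
t: 14.72
eef_pos: [0.5215, -0.0524, 0.1305]
ee_rot: [-3.135, 0.166, 0.003]
ft_force: [0.4, 0.6, -2.7]
opening: 0.342
gripper_force: 30.0
t: 15.55
eef_pos: [0.5414, 0.0395, 0.096]
ee_rot: [-3.135, 0.166, 0.002]
ft_force: [1.2, -0.5, -2.1]
opening: 0.341
gripper_force: 30.0
[0.54092565 0.04061165]
t 15.55 pos [0.5414 0.0395 0.096 ] op 0.341 F [ 1.2 -0.5 -2.1] g 30.0
shift [-0.02 -0.04  0.76] turn [-0.02  0.01  0.01]
```

```bash
python3 -m pendant '[[0,0,0.3,0,0,0,1],[0,0,0.3,0,0,0,1],[0,0,0.2,0,0,0,1],[0,0,0.2,0,0,0,1],[0,0,0.2,0,0,0,1],[0,0,0.15,0,0,0,1],[0,0,0,0,0,0,1],[0,0,0,0,0,0,1],[0,0,0,0,0,0,1],[0,0,0,0,0,0,1]]'
python3 -m pendant '[[0,0,0,0,0,0,0.52],[0,0,0,0,0,0,0.52],[0,0,0,0,0,0,0.52],[0,0,0,0,0,0,0.52],[0,0,0,0,0,0,0.52],[0,0,-0.5,0,0,0,0.52],[0,0,-1,0,0,0,0.52],[0,0,-1,0,0,0,0.52],[0,0,-1,0,0,0,0.52],[0,0,-1,0,0,0,0.52]]'
python3 -c "
from h import *
go(.5224,.2106,.165)"
```

```text
t: 16.38
eef_pos: [0.5412, 0.0397, 0.062]
ee_rot: [-3.136, 0.165, 0.002]
ft_force: [-1.2, -1.4, 4.8]
opening: 0.339
gripper_force: 30.0
t: 17.22
eef_pos: [0.541, 0.0397, 0.1752]
ee_rot: [-3.135, 0.165, 0.004]
ft_force: [0.2, -0.5, 0.8]
opening: 0.484
gripper_force: 0.0
t 17.22 pos [0.541  0.0397 0.1752] op 0.484 F [ 0.2 -0.5  0.8] g 0.0
shift [-1.46 -6.72  0.42] turn [-0.02  0.02  0.02]
```

```bash
python3 -m pendant '[[-0.2,-1,0,0,0,0,0.3],[-0.2,-1,0,0,0,0,0.3],[-0.2,-1,0,0,0,0,0.3],[-0.2,-1,0,0,0,0,0.3],[-0.2,-1,0,0,0,0,0.3],[-0.2,-1,0,0,-1,0,0.3],[-0.2,-0.7,0,0,-1,0,0.3],[0,0,0,0,-1,0,0.3],[0,0,0,0,-1,0,0.3],[0,0,0,0,-1,0,0.3]]'
python3 -m pendant '[[0,0,0,0,-1,0,0.3],[0,0,0,0,-1,0,0.3],[0,0,0.6,0,0,0,0.3],[0,0,0,0,0,0,0.3],[0,0,0,0,0,0,0.3],[0,0,0,0,0,0,0.3],[0,0,0,0,0,0,0.3],[0,0,0,0,0,0,0.3],[0,0,0,0,0,0,0.3],[0,0,0,0,0,0,0.3]]'
python3 - <<'E'
from h import *
np.set_printoptions(precision=4,suppress=True)
im,c=snap('wrist','w7.png'); go(.5224,.2106,.1486)
for z in (.0255,.0556,.0667,.086): print(z,proj(c,[.5232,.218,z]))
g=im.mean(2).astype(int); u,v=proj(c,[.5232,.21,.056]).astype(int)
print(u,v); print('   ',*range(u-20,u+24))
for r in range(v-24,v+36): print(r,*['%3d'%x for x in g[r,u-20:u+24]])
E
```

```text
t: 18.05
eef_pos: [0.5242, 0.2105, 0.1756]
ee_rot: [-3.0, 0.155, 0.813]
ft_force: [0.2, -0.2, -0.4]
opening: 0.696
gripper_force: 0.0
t: 18.88
eef_pos: [0.5142, 0.2111, 0.1648]
ee_rot: [-2.892, 0.151, 1.111]
ft_force: [0.3, 0.1, -0.4]
opening: 0.699
gripper_force: 0.0
t 18.93 pos [0.5141 0.211  0.1646] op 0.7 F [0.8 0.7 1.6] g 0.0
shift [ 0.67 -0.02  0.25] turn [-0.01  7.01  0.02]
0.0255 [314.7035  83.6327]
0.0556 [313.973  107.8079]
0.0667 [313.6771 117.6843]
0.086 [313.1241 136.2777]
324 107
    304 305 306 307 308 309 310 311 312 313 314 315 316 317 318 319 320 321 322 323 324 325 326 327 328 329 330 331 332 333 334 335 336 337 338 339 340 341 342 343 344 345 346 347
83 193 194 193 197 198 198 196 193 196 194 188 190 191 189 187 187 190 184 189 190 188 187 190 193 192 191 194 190 106  27  44  42  35  85 171 207 208 208 205 204 207 206 207 205
84 201 210 211 209 210 216 209 210 214 207 199 196 191 189 193 189 188 189 190 192 190 192 190 189 189 190 197 189 106  26  43  43  34  88 175 200 201 201 203 199 199 200 199 200
85  82   1   3   9   0   3   0   0   0  13 146 192 191 191 190 
[... 9661 characters left out ...]
 171 168 169 167 180 189 188 189 188 188 190 184 189 191 190 190 186 189 191 189 186 187 188 187 189 163 107 162 226 220 218 215 222 221 219 220 222 220 220 218
140 194 196 191 197 191 189 194 192 186 184 188 188 186 184 189 190 190 187 190 188 190 190 191 194 188 191 191 191 190 161 117 172 219 217 212 217 216 218 217 212 215 214 218 215
141 188 188 185 188 188 189 188 187 186 185 184 186 185 191 186 188 188 192 188 191 190 190 190 191 187 191 192 193 188 164 114 176 223 220 217 213 214 215 214 214 216 214 214 215
142 185 187 189 186 184 186 186 188 184 184 189 187 187 189 188 193 185 190 189 192 190 192 191 191 191 183 188 184 188 162 113 187 229 223 221 219 219 222 223 221 220 221 222 225
```

Pointer now covers rows 98–107, the midline is at row ≈108 and the band's upper edge at row 112: with parallax the pointer stands about 1–2 mm below the middle line, inside the band. Go above the slot.

```bash
python3 -m pendant '[[0,0,-0.5,0,1,0,0],[0,0,-0.5,0,1,0,0],[0,0,-0.3,0,1,0,0],[0,0.3,-0.3,0,1,0,0],[0,0.8,-0.3,0,1,0,0],[0,1,-0.3,0,1,0,0],[0,1,-0.3,0,1,0,0],[0.3,1,-0.2,0,0,0,0],[0.3,0.5,0,0,0,0,0],[0,0,0,0,0,0,0]]'
python3 - <<'E'
from h import *
go(.63,.083,.215)
E
```

```text
t: 19.77
eef_pos: [0.5454, 0.0897, 0.2244]
ee_rot: [-3.136, 0.17, -0.001]
ft_force: [-0.3, 0.3, 0.3]
opening: 0.997
gripper_force: 0.0
t 19.77 pos [0.5454 0.0897 0.2244] op 0.997 F [-0.3  0.3  0.3] g 0.0
shift [ 3.39 -0.1   0.38] turn [-0.01 -0.   -0.01]
```

```bash
python3 -m pendant '[[0.7,0,0,0,0,0,0],[1,0,0,0,0,0,0],[1,0,0,0,0,0,0],[0.7,-0.1,0,0,0,0,0],[0,0,0,0,0,0,0],[0,0,0,0,0,0,0],[0,0,0,0,0,0,0],[0,0,0,0,0,0,0],[0,0,0,0,0,0,0],[0,0,0,0,0,0,0]]'
python3 - <<'E'
from h import *
im,c=snap('wrist','w8.png'); go(.63,.083,.215)
for n,p in dict(head=(.010,0,.1255),mouth=(.022,0,.143),brL=(0,.05,.143),brR=(0,-.05,.143),boxL=(.044,.075,.105),boxR=(.044,-.075,.105)).items():
    print(n,proj(c,[*st(*p[:2]),p[2]]).round(1))
cv2.imwrite('pics/w8c.png',cv2.resize(im[100:260,180:460],None,fx=2.8,fy=2.8,interpolation=cv2.INTER_CUBIC)[:,:,::-1])
E
```

```text
t: 20.6
eef_pos: [0.6284, 0.0858, 0.2236]
ee_rot: [-3.135, 0.165, 0.003]
ft_force: [0.1, 0.1, -0.3]
opening: 0.997
gripper_force: 0.0
t 20.65 pos [0.6285 0.0858 0.2236] op 0.999 F [ 0.8 -0.2  0.7] g 0.0
shift [0.07 0.1  0.34] turn [-0.02  0.02  0.02]
head [327.1 199.3]
mouth [327.4 191.5]
brL [270.3 215.6]
brR [384.1 215.9]
boxL [249.4 159.4]
boxR [404.6 159.8]
```

View pics/w8c.png

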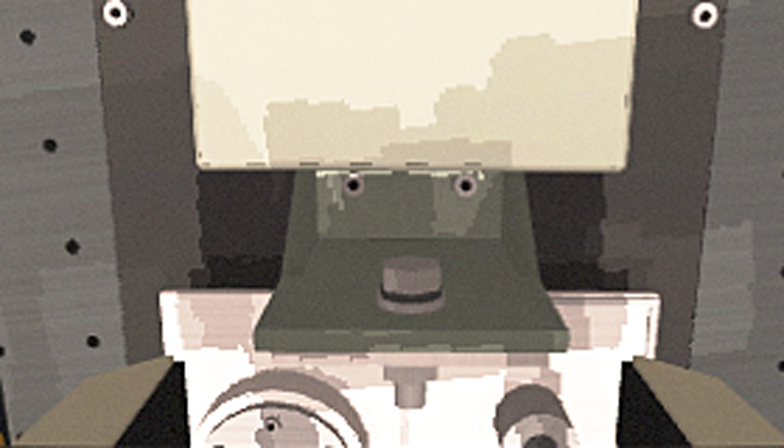

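Crop: bolt head at (410,272), bracket top edge y≈330 from x=257 to 567, box front edge y≈168 – all within 2 mm of prediction, head centred 2.5 mm to tool +y. Descend.

```bash
python3 -m pendant '[[0.15,0.1,0,0,0,0,0],[0,0,0.5,0,0,0,0.2],[0,0,0.7,0,0,0,0.3],[0,0,0.7,0,0,0,0.3],[0,0,0.7,0,0,0,0.3],[0,0,0.6,0,0,0,0.3],[0,0,0.6,0,0,0,0.3],[0,0,0.5,0,0,0,0.4],[0,0,0.5,0,0,0,0.5],[0,0,0,0,0,0,0.5]]'
python3 -c "
from h import *
go(*st(.0155,0),.104)
im,c=snap('wrist','w9.png')
print(proj(c,[*st(.01,0),.1255]))
g=im.mean(2).astype(int);
for r in range(226,268,3): print(r,*['%3d'%x for x in g[r,296:356:2]])"
```

```text
t: 21.48
eef_pos: [0.6307, 0.0827, 0.1005]
ee_rot: [-3.136, 0.166, 0.011]
ft_force: [-0.3, 0.1, 0.5]
opening: 0.533
gripper_force: 0.0
t 21.48 pos [0.6307 0.0827 0.1005] op 0.533 F [-0.3  0.1  0.5] g 0.0
shift [ 0.06 -0.   -0.14] turn [-0.01  0.06  0.01]
[323.94342752 270.3602704 ]
226  83  87  86  85  80  86  87  85  91  85  84  82  85  86  81  86  84  84  82  81  81  83  87  81  85  85  80  84  85  85
229  88  88  86  89  84  83  81  87  84  88  83  80  89  84  83  84  82  83  77  84  81  86  82  87  85  85  85  81  86  83
232  86  85  89  82  82  88  85  84  81  87  88  87  86  81  84  82  84  88  85  85  83  86  82  85  87  88  88  88  85  82
235  86  87  83  84  86  87  91  83  88  81  86  89  85  85  87  87  80  85  83  84  82  84  86  84  87  84  84  84  87  83
238  89  84  87  87  89  86  90  87  84  86  83  85  83  87  86  89  87  93  88  87  82  88  92  87  82  84  84  84  85  83
241  84  86  89  85  84  86  83  85  83  89  86  83  92  92  88  85  86  88  83  87  85  81  82  87  81  80  82  84  84  83
244  85  85  83  81  86  84  87  91  86  89  86  84  88  84  87  88  81  
[... 218 characters left out ...]
 106 104 104 100 109 107 106 105  98  84  79  83  86  88  89  82  82  83  83  87
253  89  91  93  86  85 104 103 105 101 104 105 101 102 105 103 102 100 106 106 102 107 106  79  83  84  90  85  82  89  85
256  89  91  87  84  88 109 103 101 105 107 105 103 105 102  99 101 104  99 105 105 104 105  90  84  81  83  89  83  88  87
259  94  92  86  90  93 114 110 110 113 112 112 114 114 114 113 113 109 108 111 110 113 114 111  87  92  92  95  95  87  92
262  63  60  62  58  64  62  62  62  58  63  53  56  61  60  61  60  61  56  62  61  62  66  62  62  61  57  64  59  63  65
265  57  61  62  62  57  65  62  64  56  59  63  62  59  63  60  68  65  62  63  56  62  61  66  59  65  67  63  60  60  67
```

Head is centred at column ≈323 between the fingers. Close.

```bash
python3 -m pendant '[[0,0,0,0,0,0,0.6],[0,0,0,0,0,0,0.7],[0,0,0,0,0,0,0.75],[0,0,0,0,0,0,0.8],[0,0,0,0,0,0,0.85],[0,0,0,0,0,0,0.9],[0,0,0,0,0,0,1],[0,0,0,0,0,0,1],[0,0,0,0,0,0,1],[0,0,0,0,0,0,1]]'
python3 -m pendant '[[0,0,0,0,0,0,1],[0,0,0,0,0,0,1],[0,0,0,0,0,0,1],[0,0,0,0,0,0,1],[0,0,0,0,0,0,1],[0,0,0,0,0,0,1],[0,0,0,0,0,0,1],[0,0,0,0,0,0,1],[0,0,0,0,0,0,1],[0,0,0,0,0,0,1]]'
python3 -c "
from h import *
go(*st(.0155,0),.104); print(ctrl.read_state()['ft_torque'])
t=ctrl.get_calibration('top'); im,_=snap('top','t9.png')"
```

```text
t: 22.37
eef_pos: [0.6324, 0.0828, 0.1038]
ee_rot: [-3.136, 0.165, 0.002]
ft_force: [-0.9, -1.7, 5.6]
opening: 0.196
gripper_force: 30.0
t: 23.2
eef_pos: [0.6324, 0.0828, 0.1038]
ee_rot: [-3.136, 0.165, 0.002]
ft_force: [-0.2, -1.6, 4.1]
opening: 0.198
gripper_force: 30.0
t 23.2 pos [0.6324 0.0828 0.1038] op 0.198 F [-0.2 -1.6  4.1] g 30.0
shift [-0.01  0.01 -0.01] turn [-0.01  0.01  0.02]
[-0.22630474  0.21728406  0.04902439]
```

Opening is 18.2 mm at 30 N, which matches 19 mm across flats (the weights also read just under size), so the head is held on its flats. Hand in.

```bash
python3 -c "
from plant import ctrl
print(ctrl.hand_in())"
```

```text
the job is handed in; nothing more can be done
None
```

I laid one 100 g weight and the 200 g weight on the pan, which put the pointer about 1–2 mm below the float band's middle line and inside the band. The gripper held the bolt head across its flats at 30 N when I handed in at about 23 s, and no verdict was returned.

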